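# Fetch cutter and glass from the sloped bin

## Task

For the next glass-cutting job, take the glass cutter and the bundle of green glass stringers out of the sloped compartment bin and lay both in the cork-lined wooden tray, flat on its bottom and not on top of each other. Set them down rather than dropping them. Leave the pliers in their compartment, and do not disturb the mug or the jar.

Things in the scene. Friction and masses are not known exactly. Their poses are not given: they have to be found in the camera images.
- bin: Fixed plywood bin, 200 mm (x) by 290 mm (y); three compartments side by side along y, 90 mm wide inside, 200 mm long. Floor slopes 0.30 rad, rising to +x. Origin on the table under its middle, 39 mm below the floor there. Walls and dividers 5 mm thick, 27 mm above the floor. Cutter, stringers, pliers: one per compartment in any order, lying up the slope. Stands left or right of the tray.
- tray_floor (a point): Centre of the bottom of the fixed dark wooden tray with cork lining, at the level of the bottom (5 mm above the table). The tray measures 220 mm (this point's x) by 200 mm (its y); walls are 5 mm thick and 20 mm high above the table; inside 210 by 190 mm, flat and undivided.
- cutter_mid (a point): Centre of the dark blue glass cutter with brass-coloured parts, a straight stick 170 mm long (its y) and 14 mm thick (x and z); this point is half-way along and half-way up, 7 mm above its underside; z is square to the bin floor at the start. About 45 g. Grasp across its 14 mm at the middle.
- stringers_mid (a point): Centre of the bundle of green glass stringers (thin glass rods bound rigidly together), 164 mm long (its y; loose-looking ends), at the middle 27 mm wide (x) and 14 mm high (z); this point is half-way along and half-way up, 7 mm above its underside; z is square to the bin floor at the start. About 70 g. Grasp across the 27 mm at the middle.
- pliers_mid (a point): Centre of the pliers with blue grips, 168 mm long (its y), 53 mm wide (x), 14 mm thick; 7 mm above their underside. They stay where they are.
- mug_mid (a point): Centre of the ochre stoneware mug, 91 mm across, 94 mm high, handle along its -y; stands behind the work, to be left alone.
- jar_mid (a point): Centre of the open glass jar with coral-coloured crushed glass, 81 mm across, 120 mm high; stands behind the work, to be left alone.

How it is judged:
By the outcome, as a careful person would: the job done as asked, in the order asked, and still so for the second after the job is handed in, with the robot touching nothing.
It also fails if it takes over 51 s, if anything falls off the work surface, if the arm or the gripper's body presses on something with over 40 N, if the wrist force passes 120 N, or if a joint passes its speed limit or range.

## Robot

A 6-joint arm with a two-finger parallel gripper is mounted at the origin on a cart in front of the work surface, level with it; the furniture and walls round the work are solid. World frame = base frame: x ahead of the robot, y to its left, z up, the work surface at z = 0. Lengths are in m, angles in rad, forces in N, time in s.
With the tool pointing down it reaches from about 0.275 to 0.775 m from the base axis. Payload 14.6 kg.
Tool frame: the origin (TCP) lies midway between the tips of the shut fingers; the grasp point (between the pads) lies 19 mm behind it; z points along the fingers, y is the line along which they close (so a half turn about z gives the same grasp; the last joint's range is limited). The gripper opens to 85 mm and grips with 20 to 120 N. Pads are 22 mm wide; open, the fingers measure 114 mm over their backs; the gripper's body (76 mm by 85 mm) begins 54 mm behind the grasp point. The pads swing forward as they close: fully open they stand 13 mm farther back than shut.
Start: joints at [1.118, 0.263, -0.048, 1.259, 0, 1.415], TCP at [0.154, 0.502, 0.231] pointing down, gripper open.
Joint ranges: [-2.65, 2.65], [-0.89, 1.7], [-1.18, 1.37], [-2.13, 2.11], [-1.35, 1.29], [-3.14, 3.14]. Speed limits (rad/s): [1.89, 1.89, 2.57, 2.79, 3.14, 3.14].

## Interface

Orientations are given as a rotation vector (axis times angle).
In Python, from rig import robot, fingers, readout, viewer gives the robot as it stands. Calls block until the motion is done:
- robot.goto(position, orientation): joint-space move of the TCP to a pose.
- robot.move_linear(position, ori=None, feed=0.15, stop_force=None): straight line of the TCP; ori=None keeps the orientation; feed is the mean speed in m/s. With stop_force (N) it stops when the force on the tool has changed by that much, and returns True; else False.
- robot.set_joints(angles): joint-space move.
- fingers.command_gripper(opening, newtons=None): finger opening in m; newtons is the grip in N (None keeps the last); returns when the fingers have stopped.
- robot.dwell(seconds).
- robot.solve_ik(position, orientation): joint angles nearest the present ones, or None.
- readout.observe(): the state.
- viewer.read_camera(name): name is "scene" or "top" or "wrist"; returns a dict with "color" (420x560x3 uint8, red, green, blue), "K" (3x3 intrinsics, pixels), "position" and "rotation" of the camera in the world; the wrist camera has in their place "mount" (4x4, takes a point from camera to tool coordinates, whose origin is the TCP and whose axes are the flange's). Camera axes: x right, y up, looking along -z (the intrinsics and any distortion apply to the point x, -y, -z); pixel columns grow to the right and rows downward; lengths in m; the calibration is good to about 2 mm. A picture is of the moment at which its call begins: read the wrist's pose just before it. There is no depth.
A pose or a line that the arm cannot do raises robot.PlanningError and nothing moves.
- robot.finish_job(): hands the job in; it is judged then, once.
The state is a dict: "time_s": time; "q": joint angles; "qvel": joint speeds; "tau": joint torques, N m; "tcp_pos": TCP position; "eef_rot": TCP orientation; "ft_force": force on the tool from outside, world axes, zero at the start; "wrist_torque": the same for the moment, N m; "gripper_width": finger opening in m; "grasp_force": force on a finger pad.
Only numpy, scipy, OpenCV 4.12 (cv2) and the standard library are available. Lean on these libraries where they do the work, as an engineer would, in place of code of your own. Each camera call takes 0.05 s, during which the arm holds its last target. There are 200 camera calls.

## Working session

There is one attempt and no reset: what is moved stays moved. The work goes in short steps, each a Python script; the robot and the scene stay as the last script left them, time stands still between calls to the robot, and variables do not carry over. Pictures are saved under pics/ and viewed, at most 10 in all, crops included, and the job is handed in when it is done.

```bash
ls; mkdir -p pics; python3 - <<'E'
from rig import robot, fingers, readout, viewer
import cv2,numpy as np
for n in ("top","scene"):
    c=viewer.read_camera(n); cv2.imwrite(f"pics/{n}0.png",c["color"][...,::-1]); print(n,c["K"],c["position"],c["rotation"],[k for k in c])
    if 'distortion' in c: print(c['distortion'])
s=readout.observe();print(s["time_s"],s["tcp_pos"],s["eef_rot"])
c=viewer.read_camera("wrist");print(c["K"],c["mount"],c.keys())
E
```

```text
pics
top [[380.90759082   0.         279.78355836]
 [  0.         380.90759082 206.96669461]
 [  0.           0.           1.        ]] [ 0.41902995 -0.01733141  0.97474463] [ 0.13344231 -0.13939418 -1.56407918] ['color', 'K', 'position', 'rotation']
scene [[535.00253274   0.         270.3506328 ]
 [  0.         535.00253274 204.72030611]
 [  0.           0.           1.        ]] [ 0.05693882 -0.75264798  0.68941274] [ 0.938591   -0.31388635 -0.58240745] ['color', 'K', 'position', 'rotation']
0.1 [0.15394493 0.50165324 0.23088452] [-4.66034034e-01 -3.10656973e+00  1.47360537e-03]
[[323.58166963   0.         277.55918771]
 [  0.         323.58166963 201.4154017 ]
 [  0.           0.           1.        ]] [[-2.40292101e-04  9.59497957e-01  2.81715482e-01  7.09489617e-02]
 [ 9.99999958e-01  2.76063238e-04 -8.72867243e-05  6.30709461e-04]
 [-1.61522722e-04  2.81715450e-01 -9.59497983e-01 -1.41615154e-01]
 [ 0.00000000e+00  0.00000000e+00  0.00000000e+00  1.00000000e+00]] dict_keys(['color', 'K', 'mount'])
```

View pics/top0.png

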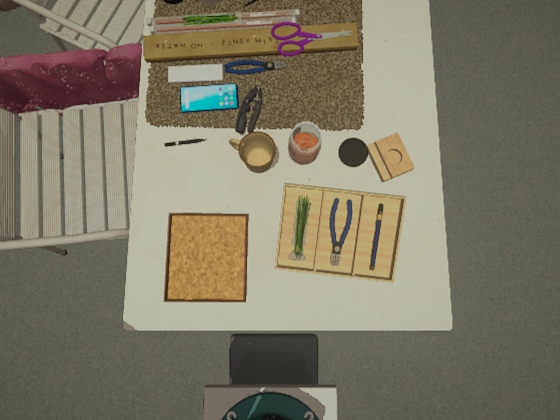

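View pics/scene0.png

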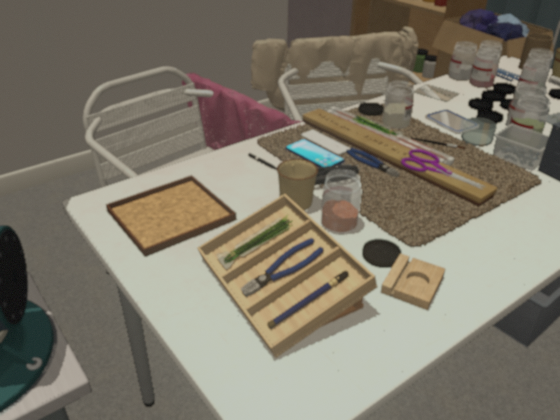

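The top view shows the tray on the left (165–248, 212–302) and the bin on the right (277–405, 184–280). In the bin, from left to right, are the stringers, the pliers and the cutter. I'll enlarge these for measuring.

```bash
python3 - <<'E'
import cv2
im=cv2.imread("pics/top0.png")
cv2.imwrite("pics/crop_bin.png",cv2.resize(im[175:290,265:415],None,fx=5,fy=5,interpolation=cv2.INTER_CUBIC))
E
```

```text
(no output)
```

View pics/crop_bin.png

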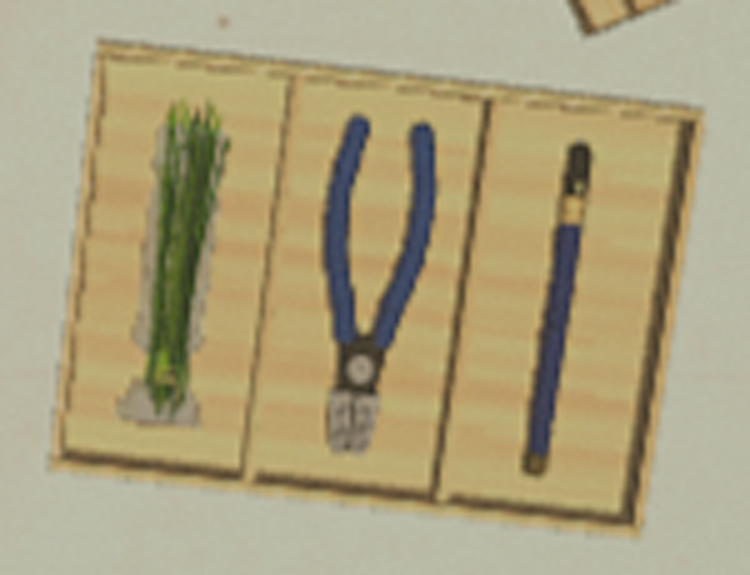

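Bin outer corners in the crop are (98,40), (703,108), (638,533) and (52,465). The cutter runs (579,145)–(534,472) and the stringers run roughly (192,105)–(168,412). Next I fit the bin pose and intersect the pixel rays with the sloped plane.

```bash
cat > h.py <<'E'
import numpy as np, cv2
from scipy.spatial.transform import Rotation as R
from scipy.optimize import least_squares
def ray(K,rot,uv):
    d=np.linalg.inv(K)@[uv[0],uv[1],1]; return rot@(d*[1,-1,-1])
def proj(K,p,rot,X):
    c=(np.asarray(X)-p)@rot*[1,-1,-1]; uv=c@K.T; return uv[:,:2]/uv[:,2:]
def on_plane(K,p,rot,uv,P0,n):
    d=ray(K,rot,uv); return p+d*(np.dot(P0-p,n)/np.dot(d,n))
E
python3 - <<'E'
from h import *
from rig import viewer
c=viewer.read_camera("top");K=c["K"];p=c["position"];rot=R.from_rotvec(c["rotation"]).as_matrix()
f=lambda l:np.array(l)/5+[265,175]
cor=f([(98,40),(703,108),(638,533),(52,465)])
for hx in (.1,.0955):
    def X(v):
        L=[]
        for sx,sy in ((1,1),(1,-1),(-1,-1),(-1,1)):
            x,y=sx*hx,sy*.145; L.append([x,y,.039+x*np.tan(.3)+.028])
        return np.array(L)@R.from_euler('z',v[2]).as_matrix().T+[v[0],v[1],0]
    s=least_squares(lambda v:(proj(K,p,rot,X(v))-cor).ravel(),[.43,-.15,0])
    print(hx,s.x,s.fun.reshape(4,2).round(1).tolist())
x,y,w=s.x
n=R.from_euler('zy',[w,-.3]).apply([0,0,1]);P0=np.array([x,y,.039])+.007*n
for nm,a in (("cut",[(579,145),(534,472)]),("str",[(192,105),(168,412)]),("strmid",[(178,260),(183,240)])):
    q=[on_plane(K,p,rot,u,P0,n) for u in f(a)]
    d=q[0]-q[1];print(nm,np.round(q,4).tolist(),"mid",(q[0]+q[1])/2,"len",np.linalg.norm(d),"yaw",np.arctan2(d[1],d[0]))
# tray: top rim outer
cor=np.array([(169,212.5),(248,213.5),(246.5,301.5),(165,300.5)])
q=np.array([on_plane(K,p,rot,u,np.array([0,0,.02]),np.array([0,0,1.])) for u in cor]);print(q.round(4).tolist(),q.mean(0))
E
```

```text
0.1 [ 0.51584694 -0.16317747 -0.11092575] [[-0.7, -0.3], [0.9, -0.3], [0.8, 0.3], [-1.0, 0.2]]
0.0955 [ 0.5159549  -0.16320207 -0.11121556] [[-0.9, 1.6], [0.6, 1.7], [1.1, -1.6], [-0.8, -1.7]]
cut [[0.5862, -0.2653, 0.0681], [0.4303, -0.249, 0.0198]] mid [ 0.50826002 -0.25715616  0.04394695] len 0.16395876110619653 yaw -0.10448451180556209
str [[0.6043, -0.0776, 0.0736], [0.459, -0.0674, 0.0287]] mid [ 0.53165697 -0.07247807  0.05118448] len 0.15236639289394713 yaw -0.0698977221049041
strmid [[0.5317, -0.0716, 0.0512], [0.5411, -0.0739, 0.0541]] mid [ 0.53641835 -0.07273065  0.05265735] len 0.010168422563005956 yaw 2.8991846313852654
[[0.5716, 0.2601, 0.02], [0.5696, 0.0598, 0.02], [0.3525, 0.0599, 0.02], [0.3545, 0.2584, 0.02]] [0.46203823 0.15954429 0.02      ]
```

Bin fit is good (about 1 px residual): origin (0.516, -0.163), yaw -0.111. The tray centre is (0.462, 0.160) with yaw near 0. I go above the cutter, tilted square to the slope, and take one close look.

```bash
cat >> h.py <<'E'
W=-.111; N=R.from_euler('zy',[W,-.3]).apply([0,0,1]); B0=np.array([.5159,-.1632,.039])
def tool(yaw,n=np.array([0,0,1.]),flip=1):   # tool x along -item direction (flip=1)
    z=-n; x=-flip*np.array([np.cos(yaw),np.sin(yaw),0]); x-=z*(x@z); x/=np.linalg.norm(x)
    return R.from_matrix(np.c_[x,np.cross(z,x),z]).as_rotvec()
def onfloor(x,y,h): # point at height h (along normal) over the floor, foot at x,y
    z=B0[2]-(N[0]*(x-B0[0])+N[1]*(y-B0[1]))/N[2]; return np.array([x,y,z])+h*N
def wrist(viewer,readout,name):
    s=readout.observe(); c=viewer.read_camera("wrist"); cv2.imwrite(name,c["color"][...,::-1])
    T=np.eye(4);T[:3,:3]=R.from_rotvec(s["eef_rot"]).as_matrix();T[:3,3]=s["tcp_pos"];M=T@c["mount"]
    np.savez(name+".npz",K=c["K"],p=M[:3,3],rot=M[:3,:3]); return c["K"],M[:3,3],M[:3,:3]
E
python3 - <<'E'
from h import *
from rig import robot, fingers, readout, viewer
for f in (1,-1):
    o=tool(-.105,N,f)
    for P in (onfloor(.508,-.257,.1),onfloor(.508,-.257,.004),onfloor(.533,-.072,.004)): print(f,robot.solve_ik(P,o))
    for P in ([.462,.205,.02],[.462,.115,.02]): print(f,"tray",robot.solve_ik(P,tool(0,flip=f)))
robot.goto(onfloor(.508,-.257,.10),tool(-.105,N))
fingers.command_gripper(.04,40)
K,p,r=wrist(viewer,readout,"pics/w1.png")
s=readout.observe();print(s["time_s"],s["tcp_pos"],s["gripper_width"],s["ft_force"])
print(proj(K,p,r,[onfloor(.508,-.257,.007),onfloor(.508+.08*.95,-.257-.008,.007)]))
E
```

```text
1 [-0.75135049  0.19271619 -0.47659518  0.67916855  0.20312377 -0.61873048]
1 [-0.71150431  0.33121789 -0.57866816  0.43077579  0.19418505 -0.57912061]
1 [-0.33968728  0.25541161 -0.68067344  0.35092291  0.09862485 -0.21571673]
1 tray [ 0.25627018  0.39426381 -0.482277    0.69425551  0.          0.25627018]
1 tray [ 0.07256871  0.35414518 -0.55380162  0.66284953  0.          0.07256871]
-1 [-0.75135049  0.19271619 -0.47659518  0.67916855  0.20312377  2.52286217]
-1 [-0.71150431  0.33121789 -0.57866816  0.43077579  0.19418505  2.56247204]
-1 [-0.33968728  0.25541161 -0.68067344  0.35092291  0.09862485  2.92587593]
-1 tray [ 0.25627018  0.39426381 -0.482277    0.69425551  0.         -2.88532247]
-1 tray [ 0.07256871  0.35414518 -0.55380162  0.66284953  0.         -3.06902394]
3.675 [ 0.47843992 -0.25698478  0.13208355] 0.04033240620896326 [-0.29306137  0.98375989 -0.52619441]
[[276.9725243  204.3789613 ]
 [277.99011507 296.93847128]]
```

View pics/w1.png

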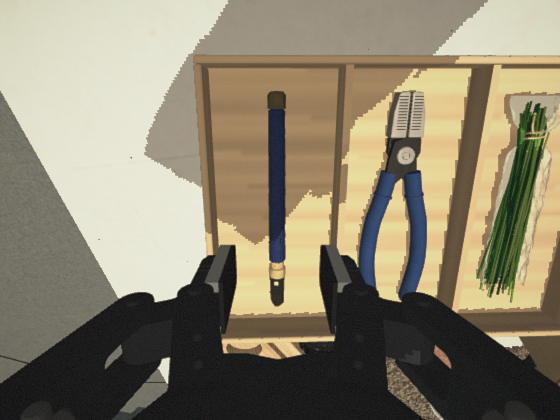

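The close view shows the cutter centred between the fingers, from (276,92) to (278,306). The stringers run from about (538,102) to (497,297), with the pale paper/shadow only on the floor. I compute both positions from this, then grasp the cutter.

```bash
python3 - <<'E'
from h import *
from rig import robot, fingers, readout, viewer
d=np.load("pics/w1.png.npz");P0=B0+.007*N
def mid(a,b):
    q=[on_plane(d["K"],d["p"],d["rot"],u,P0,N) for u in (a,b)];v=q[1]-q[0];m=(q[0]+q[1])/2
    print(m,np.linalg.norm(v),np.arctan2(v[1],v[0]));return m,np.arctan2(v[1],v[0])
mid((538,102),(497,297))
m,yaw=mid((276,92),(278,306))
o=tool(yaw,N); T=m-.003*N   # TCP 4 mm above the floor
hit=robot.move_linear(T,o,feed=.06,stop_force=8)
s=readout.observe();print(hit,((s["tcp_pos"]-B0)@N),s["ft_force"])
if hit: robot.move_linear(np.array(s["tcp_pos"])+.002*N,feed=.03)
fingers.command_gripper(0,40)
s=readout.observe();print(s["gripper_width"],s["grasp_force"],s["ft_force"])
robot.move_linear(np.array(s["tcp_pos"])+.08*N+[0,0,.02],feed=.1)
s=readout.observe();print(s["time_s"],s["gripper_width"],s["grasp_force"],s["ft_force"])
wrist(viewer,readout,"pics/w2.png")
E
```

```text
[ 0.52781337 -0.07709793  0.0500125 ] 0.15411571868378376 -0.10816596357334973
[ 0.50970591 -0.25734419  0.04441121] 0.16922645787721022 -0.10645520056059377
False 0.004265047217294977 [-0.08755194  0.43187903  0.02246024]
0.012246006774724308 39.813693165779114 [-3.19537337  1.19779131  4.58029398]
6.925 0.012120716911044348 39.06193792819977 [ 0.12767883 -0.7623356   0.29333831]
```

View pics/w2.png

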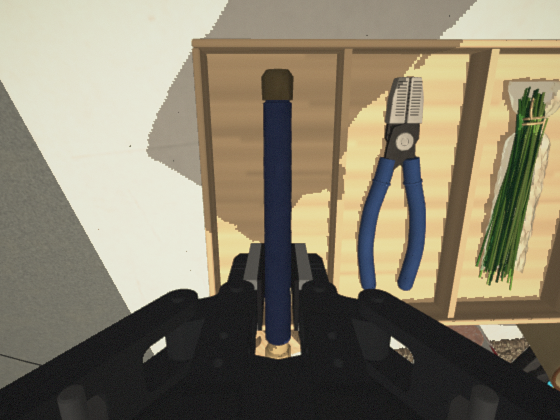

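The cutter is held, parallel to the fingers. Now I carry it to the tray, level it and set it down until contact.

```bash
cat >> h.py <<'E'
def place(robot,fingers,readout,x,y,width):
    o=tool(.005); robot.goto([x,y,.10],o); print("above",readout.observe()["time_s"])
    robot.move_linear([x,y,.022],feed=.1)
    hit=robot.move_linear([x,y,.006],feed=.02,stop_force=3)
    s=readout.observe();print(hit,s["tcp_pos"],s["ft_force"],s["gripper_width"])
    fingers.command_gripper(width,40)
    robot.move_linear([x,y,.11],feed=.12)
    print(readout.observe()["time_s"])
E
python3 - <<'E'
from h import *
from rig import robot, fingers, readout, viewer
p=np.array(readout.observe()["tcp_pos"]); robot.move_linear([p[0],p[1],.17],feed=.2)
robot.goto([.47,.0,.19],tool(-.05))
place(robot,fingers,readout,.462,.207,.035)
fingers.command_gripper(.046)
yaw=-.108; m=np.array([.530,-.0755])
robot.goto([.49,.0,.19],tool(-.05))
robot.goto(onfloor(*m,.10),tool(yaw,N))
K,p,r=wrist(viewer,readout,"pics/w3.png")
print(readout.observe()["time_s"], proj(K,p,r,[onfloor(*m,.007)]))
c=viewer.read_camera("top"); cv2.imwrite("pics/t3.png",cv2.resize(c["color"][195:315,150:300,::-1],None,fx=4,fy=4))
E
```

```text
above 9.1917
True [0.46187297 0.20698223 0.0078448 ] [-0.45818854 -0.5231625   6.6934686 ] 0.012383044379794594
12.15
13.975 [[275.50709747 204.459953  ]]
```

View pics/w3.png

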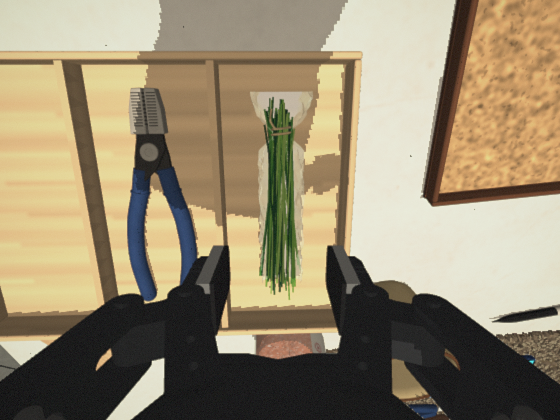

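View pics/t3.png

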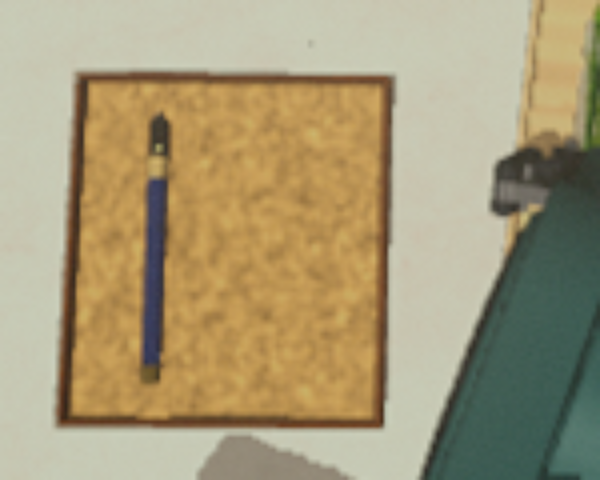

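The cutter lies flat in the tray, at the left side. The stringers are centred at about (280,197), running from row 94 to row 297 and straight along the tool. I correct for that offset and grasp them.

```bash
python3 - <<'E'
from h import *
from rig import robot, fingers, readout, viewer
d=np.load("pics/w3.png.npz")
m=on_plane(d["K"],d["p"],d["rot"],(280,197),B0+.007*N,N); print(m)
hit=robot.move_linear(m-.003*N,tool(-.108,N),feed=.06,stop_force=8)
s=readout.observe();print(hit,((s["tcp_pos"]-B0)@N),s["ft_force"])
if hit: robot.move_linear(np.array(s["tcp_pos"])+.002*N,feed=.03)
fingers.command_gripper(0,40)
s=readout.observe();print(s["gripper_width"],s["grasp_force"],s["ft_force"])
robot.move_linear(np.array(s["tcp_pos"])+.08*N+[0,0,.02],feed=.1)
s=readout.observe();print(s["time_s"],s["gripper_width"],s["grasp_force"],s["ft_force"])
wrist(viewer,readout,"pics/w4.png")
E
```

```text
[ 0.52273003 -0.07147309  0.04844004]
False 0.004239842160489709 [-0.38565738 -0.49795162 -0.57359179]
0.025558687331555367 38.84027990279719 [-4.51597451 -0.69148062  7.38375333]
17.25 0.025529917189341035 39.295565087813884 [ 0.37158693  0.29350604 -0.93777663]
```

View pics/w4.png

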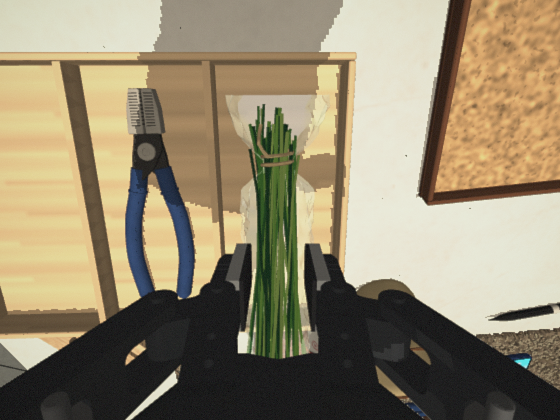

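The stringers are held straight and the compartment is empty. Now I place them.

```bash
python3 - <<'E'
from h import *
from rig import robot, fingers, readout, viewer
p=np.array(readout.observe()["tcp_pos"]); robot.move_linear([p[0],p[1],.17],feed=.2)
robot.goto([.47,.03,.17],tool(-.03))
place(robot,fingers,readout,.462,.117,.048)
robot.goto([.30,.30,.25],tool(.3))
print(readout.observe()["time_s"])
c=viewer.read_camera("top"); cv2.imwrite("pics/t5.png",cv2.resize(c["color"][120:315,140:420,::-1],None,fx=2.8,fy=2.8))
c=viewer.read_camera("scene"); cv2.imwrite("pics/s5.png",cv2.resize(c["color"][150:350,90:390,::-1],None,fx=2.6,fy=2.6))
E
```

```text
above 18.6167
True [0.46212155 0.11691689 0.01403047] [ 0.3901142   0.51505848 -1.7036161 ] 0.025255168360496027
21.3417
22.4333
```

View pics/t5.png

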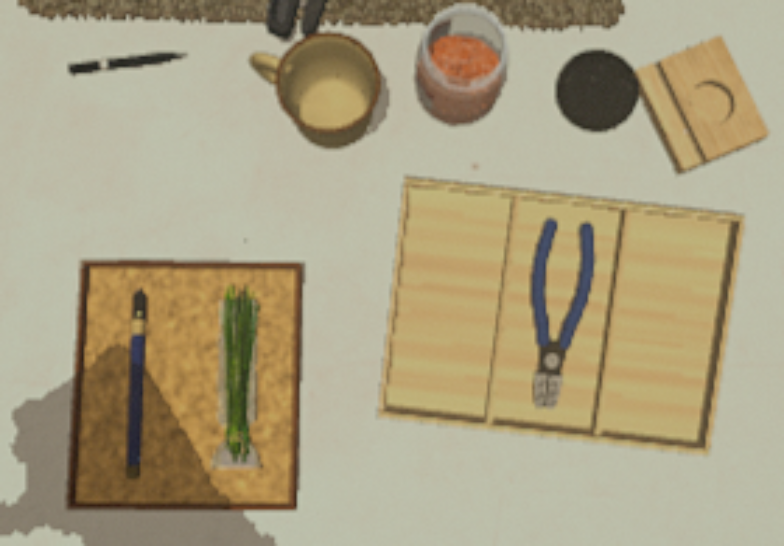

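View pics/s5.png

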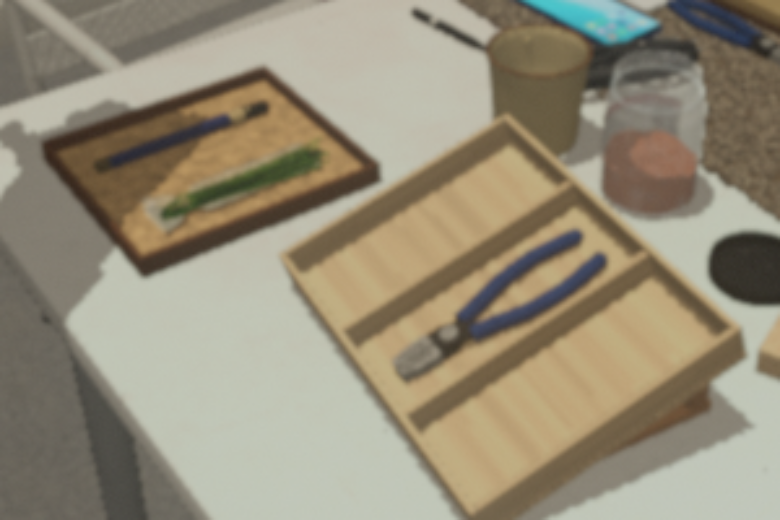

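Both items lie flat and apart in the tray. The pliers, mug and jar have not moved. I hand the job in.

```bash
python3 -c "
from rig import robot
print(robot.finish_job())"
```

```text
the job is handed in; nothing more can be done
None
```

The job is handed in at about 22.5 s: the cutter, then the stringers, lie flat and apart in the tray, and the pliers, mug and jar look unmoved; the stringers' lowering stopped on a force reading about 5 mm above the expected height, so they may have dropped up to that far on release.

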